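# Pack the brake caliper, changing grip on the way

### The arm

A 6-joint arm with a two-finger parallel gripper is mounted at the origin on the work surface. World frame = base frame: x ahead of the robot, y to its left, z up, the work surface at z = 0. Lengths are in m, angles in rad, forces in N, time in s.
With the tool pointing down it reaches from about 0.425 to 0.925 m from the base axis. Payload 12.5 kg.
Tool frame: the origin (TCP) lies midway between the tips of the shut fingers; the grasp point (between the pads) lies 19 mm behind it; z points along the fingers, x is the direction in which the jaws open and shut, and the axes are right-handed (so a half turn about z gives the same grasp; the last joint's range is limited). The gripper opens to 85 mm and grips with 20 to 120 N. Pads are 22 mm wide; open, the fingers measure 114 mm over their backs; the gripper's body (76 mm by 85 mm) begins 54 mm behind the grasp point. The pads swing forward as they close: fully open they stand 13 mm farther back than shut.
Start: joints at [-1.308, 0.491, 1.559, -0, 1.092, -0.106], TCP at [0.225, -0.583, 0.208] pointing down, gripper open.
Joint ranges: [-3.1, 3.1], [-0.84, 2.19], [0.05, 2.79], [-1.13, 4.28], [0.06, 2.93], [-2.69, 2.69]. Speed limits (rad/s): [2.22, 2.22, 2.79, 3.14, 3.14, 3.14].

### API

Orientations are given as a 3x3 rotation matrix whose columns are the frame's x, y, z axes.
In Python, from bench import read_state, viewer, env gives the robot as it stands. The module is installed in compiled form; this text tells all that it offers.
- The arm moves only by the shell command python3 -m inch 'ROWS' [FORCE]. ROWS is text: rows parted by semicolons, each of 7 numbers parted by spaces: the turn, a rotation vector about the world's x, y, z in rad, then the shift along the world's x, y, z in cm, then the opening, from 0 (shut) to 1 (fully open). In form: wx wy wz dx dy dz hand; .... A call has 1 to 12 rows; each row shifts and turns the pose as measured when the row begins; what a row does not reach is not made up. A row lasts 1/10 s, in which the tool goes at most 50 mm and 8.59 degrees, less where a joint would pass 70% of its speed; a pose out of reach is approached as far as the arm can. A call with a gripper value outside its range is refused whole. The fingers move at their own pace and stop on an object; FORCE is the grip in N (left out, the last holds). Time passes only in rows, so rows that do not move let the fingers close. It gives the time, the measured TCP pose, the force and the opening at its end, in the units of the state.
- read_state(): the state, without advancing time (a new reading comes with each control period).
- viewer.capture(name): name is "side" or "top" or "wrist"; returns a dict with "color" (384x512x3 uint8, blue, green, red), "range_z" (384x512 float32, m along the optical axis (not along the pixel's ray), 0 where there is no reading), "fx", "fy", "cx", "cy" (pixels), "camera_from_world" (4x4, takes a point from world to camera coordinates); the wrist camera has in their place "T_tool_cam" (4x4, takes a point from camera to tool coordinates, whose origin is the TCP and whose axes are the tool frame's). Camera axes: x right, y down, z forward; pixel columns grow to the right and rows downward; lengths in m; the calibration is good to about 2 mm. A picture is of the moment at which its call begins: read the wrist's pose just before it.
- env.job_done(): hands the job in, once; it reports no verdict.
Trained networks look in a picture, given as the dict that the camera call returned (one of the last four; its "shot" number tells which), for a name from the list of things; names that differ only in an ending like _2 or _b are one class to them, and where a whole thing is asked for, a point or a joint stands for the part that bears it (a point fixed in the world has none). Each returns a list of dicts, best first, with "conf" (0 to 1); they miss things now and then, are a little off and sometimes report something else, mostly with a low value. They report only what shows in the picture. A call takes as long as a camera call. They do not tell look-alikes from the thing itself.
- viewer.look_for(query, picture): "box" ([left, top, width, height] in pixels, round what is visible of it).
- viewer.spot_point(query, picture): "at" ([row, column] in pixels: a listed point, or the origin of a listed thing).
The state is a dict: "clock": time; "q": joint angles; "dq": joint speeds; "joint_torque": joint torques, N m; "eef_pos": TCP position; "tcp_rot": TCP orientation; "wrist_force": force on the tool from outside, world axes, zero at the start; "torque": the same for the moment, N m; "width": opening from 0.0 (shut) to 1.0 (fully open).
Only numpy, scipy, OpenCV 4.12 (cv2) and the standard library are available. Lean on these libraries where they do the work, as an engineer would, in place of code of your own. Each camera call takes 0.05 s, during which the arm holds its last target. There are 200 camera calls.

### The job

Pack the red brake caliper into the orange carton. In the blue cradle only its red body can be gripped and in the carton only its aluminium arm leaves room for fingers, so lift it out, set it down flat on the black rubber mat, let go, then take it by the arm and lower it fully home into the foam, red body at the hinge end, without dropping it. Then swing the lid fully shut so that its tab drops behind the rim, and leave the other things on the bench alone.

Things in the scene. Friction and masses are not known exactly. Their poses are not given: they have to be found in the camera images.
- caliper: Loose brake caliper, 0.3 kg, flat, 155 mm long. Origin: on its underside, at mid-length; x along it to the arm's end, z up. Red body x -77 to -7 mm, 46 wide (y), 34 high. Aluminium arm: x -7 to 78, 22 wide, 26 high, rounded end. One flat underside; balances near x = 0. Starts in the blue cradle, same origin and heading, its underside 10 mm above the bench.
- first_grip (a point): Centre of the caliper's red body (caliper x -42 mm, 17 mm above its underside).
- second_grip (a point): Point inside the caliper's arm (caliper x +32 mm, 13 mm above its underside) where the carton leaves room for the fingers.
- eye (a point): Centre of the arm's rounded end (caliper x +67 mm, 13 mm above its underside).
- cradle: Fixed blue cradle. Origin: centre of its underside, x along it. Base 200 x 90 x 10 mm. Walls 46 mm above the bench stand 3 mm from each side of the caliper's arm (x 4 to 86 mm, 6 thick) and past its end: no room for fingers there. The red body lies free on the base, nothing beside it (a lip 6 mm high lies past its end). The caliper lifts straight up.
- mat: Fixed black rubber mat 190 (x) x 120 (y) x 5 mm high, free of things. Origin: centre of its underside. It may be on either side of the cradle.
- carton: Fixed orange carton, 190 (x) x 112 (y) mm, rim 52 mm high, grey foam inside to 50 mm. Origin: centre of its underside. Foam floor 10 mm above the bench. Recess: x -81 to 0 mm, 52 wide, for the red body (3 mm spare a side, no room for fingers); x 0 to 62, 92 wide, finger well round the arm; x 62 to 82, 28 wide, arm's end. Caliper home: same x direction.
- nest (a point): Where the caliper's origin lies when home: on the foam's floor, carton x = y = 0, z 10 mm.
- nest_eye (a point): Where the centre of the arm's end (point eye) lies when home: carton x +67 mm, 23 mm above the bench.
- hinge (a point): Middle of the lid's hinge line, which runs along the carton's y on the rim at its -x end (carton x -95 mm, 52 mm above the bench).
- lid (a joint): Lid angle about the hinge line, rad: 0 shut, pi/2 upright, starts leaning back at 1.7 to 1.95, stop at 2.2. White plate 190 mm long from the hinge, 112 wide, 4 thick (its underside at the rim's height when shut), with a tab 70 wide, 14 deep under its free edge that drops inside the rim. Stiff hinge: stays where left; about 1 N at the free edge moves it.
- lid_edge (a point): Middle of the lid's free edge, on its outer face, 190 mm from the hinge.
- pads_box: Bystander: small brown cardboard box 90 x 60 x 35 mm. Origin: centre of its underside. Leave it alone.
- white_box: Bystander: white box 70 x 110 x 50 mm. Origin: centre of its underside. Leave it alone.
- spray_can: Bystander: upright spray can, 54 mm across, 160 mm tall. Origin: centre of its underside. Leave it alone.
- wrench: Bystander: steel wrench 170 mm long lying flat in front of the robot's base. Origin: between its ends. Leave it alone.
- mug: Bystander: blue mug, 76 mm across, 90 mm tall. Origin: centre of its underside. Leave it alone.
- reservoir: Bystander: red turned damper reservoir standing upright, 44 mm across, 90 mm tall. Origin: centre of its underside. Leave it alone.
Not all that is in view belongs to the job. Leave any yellow look-alike of the caliper alone.

How it is judged:
On the way, in this order (a step that is already met when the one before it is completed fails the run):
1. the caliper rests on the black mat alone, flat and let go of (contact force between caliper and mat above 0.8 N and contact force between the fingers and caliper below 0.1 N and angle between caliper's own z axis and vertical below 0.1 rad and height (world z) of caliper below 0.009 m and linear speed of caliper below 0.03 m/s), for 0.2 s.
2. the caliper lies home in the carton's foam, let go of, the lid still open (distance between caliper and nest below 0.009 m and distance between eye and nest_eye below 0.011 m and angle between caliper's own z axis and vertical below 0.06 rad and contact force between the fingers and caliper below 0.1 N and value of joint lid above 0.5 rad), for 0.2 s.
At the end, for the whole second after the job is handed in: The caliper lies flat and at rest in the foam (origin within 9 mm of nest, arm end within 11 mm of nest_eye, tilted less than 0.06 rad), let go of, and the lid is shut to less than 0.045 rad, so that its tab is behind the rim (distance between caliper and nest below 0.009 m and distance between eye and nest_eye below 0.011 m and angle between caliper's own z axis and vertical below 0.06 rad and contact force between the fingers and caliper below 0.1 N and linear speed of caliper below 0.02 m/s and value of joint lid below 0.045 rad and contact force between the fingers and carton below 0.1 N); the robot touches nothing.
It fails at once if the caliper is dropped: it moves faster than 0.45 m/s (a fall of about 10 mm) with no finger on it (linear speed of caliper above 0.45 m/s and contact force between the fingers and caliper below 0.1 N).
It fails at once if a bystander is shifted by more than 30 mm (distance of any of pads_box, white_box, spray_can, wrench, mug, reservoir from where it was at the start of the episode above 0.03 m).
It also fails if it takes over 72 s, if anything falls off the work surface, if the arm or the gripper's body presses on something with over 40 N, if the wrist force passes 120 N, or if a joint passes its speed limit or range.

## Working session

There is one attempt and no reset: what is moved stays moved. The work goes in short steps, Python scripts to look and compute and a shell command to move; the robot and the scene stay as the last step left them, time stands still between calls to the robot, and variables do not carry over. Pictures are saved under pics/ and viewed, about 8 in all and at most 12, crops included, and the job is handed in when it is done.

```bash
mkdir -p pics; cat > h.py <<'E'
import numpy as np, cv2
from bench import read_state, viewer, env
def cap(n):
    s=read_state(); p=viewer.capture(n)
    if n=='wrist':
        T=np.eye(4);T[:3,:3]=s['tcp_rot'];T[:3,3]=s['eef_pos'];p['W']=T@p['T_tool_cam']
    else: p['W']=np.linalg.inv(p['camera_from_world'])
    return p
def cloud(p):
    z=p['range_z'];v,u=np.mgrid[:z.shape[0],:z.shape[1]]
    c=np.stack([(u-p['cx'])/p['fx']*z,(v-p['cy'])/p['fy']*z,z],-1)
    return c@p['W'][:3,:3].T+p['W'][:3,3]
def ray(p,r,c,z):  # pixel onto plane z
    d=p['W'][:3,:3]@np.array([(c-p['cx'])/p['fx'],(r-p['cy'])/p['fy'],1]);o=p['W'][:3,3]
    return o+d*(z-o[2])/d[2]
E
python3 - <<'E'
from h import *
for n in('top','side'):
    p=cap(n);cv2.imwrite(f'pics/{n}.png',p['color']);C=cloud(p)
    print(n,p['W'][:3,3])
    for q in('caliper','cradle','mat','carton','lid','pads_box','white_box','spray_can','mug','reservoir','wrench','first_grip','second_grip','eye','lid_edge','hinge','nest'):
        a=viewer.spot_point(q,p) if q!='lid' else viewer.look_for(q,p)
        for d in a[:3]:
            if 'at' in d:
                r,c=map(int,d['at']);r=min(max(r,0),383);c=min(max(c,0),511);print(q,(r,c),round(d['conf'],2),C[r,c].round(3))
            else: print(q,d)
E
```

```text
top [0.41757215 0.03073905 1.22301411]
caliper (291, 362) 0.92 [ 0.307 -0.251  0.027]
caliper (303, 126) 0.7 [0.281 0.332 0.026]
caliper (205, 228) 0.59 [0.521 0.08  0.037]
cradle (211, 226) 0.9 [0.506 0.085 0.044]
mat (206, 147) 0.85 [0.522 0.289 0.002]
mat (209, 305) 0.38 [ 0.512 -0.115  0.015]
carton (211, 329) 0.68 [ 0.507 -0.176  0.011]
lid {'box': [371.2, 186.1, 44.9, 54.2], 'conf': 0.63}
pads_box (106, 274) 0.87 [ 0.774 -0.037  0.038]
white_box (119, 345) 0.9 [ 0.736 -0.214  0.052]
spray_can (122, 149) 0.95 [0.717 0.268 0.097]
spray_can (206, 305) 0.37 [ 0.521 -0.115  0.009]
mug (115, 212) 0.58 [0.759 0.123 0.007]
mug (123, 147) 0.57 [0.715 0.273 0.095]
reservoir (270, 309) 0.57 [ 0.363 -0.112  0.093]
wrench (269, 213) 0.93 [0.362 0.119 0.013]
wrench (122, 147) 0.3 [0.717 0.273 0.098]
first_grip (302, 142) 0.82 [0.285 0.289 0.038]
first_grip (221, 232) 0.81 [0.481 0.07  0.048]
first_grip (273, 363) 0.71 [ 0.352 -0.252  0.038]
second_grip (299, 112) 0.94 [0.291 0.365 0.029]
second_grip (193, 225) 0.68 [0.552 0.088 0.035]
eye (177, 219) 0.89 [0.592 0.103 0.036]
eye (301, 97) 0.7
[... 911 characters left out ...]
 [0.73  0.15  0.049]
reservoir (194, 315) 0.66 [ 0.357 -0.097  0.045]
wrench (253, 284) 0.7 [0.366 0.115 0.006]
first_grip (322, 292) 0.86 [0.268 0.298 0.034]
first_grip (222, 253) 0.83 [0.48  0.083 0.043]
first_grip (167, 330) 0.61 [ 0.356 -0.241  0.033]
second_grip (173, 350) 0.95 [ 0.29  -0.253  0.025]
second_grip (217, 229) 0.87 [0.553 0.094 0.036]
second_grip (346, 275) 0.75 [0.282 0.363 0.023]
eye (172, 361) 0.74 [0.242 0.064 0.347]
eye (218, 217) 0.63 [0.578 0.119 0.046]
eye (362, 267) 0.57 [0.283 0.405 0.029]
lid_edge (91, 308) 0.81 [ 0.592 -0.664 -0.001]
hinge (144, 298) 0.87 [ 0.485 -0.27   0.058]
hinge (219, 216) 0.74 [0.577 0.125 0.049]
nest (168, 277) 0.85 [ 0.52  -0.18   0.007]
```

View pics/top.png

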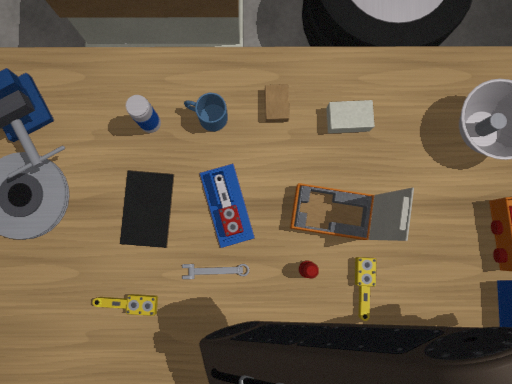

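```bash
python3 - <<'E'
from h import *
p=cap('top');C=cloud(p);im=p['color'];cv2.imwrite('pics/crop1.png',cv2.resize(im[155:265,90:440],None,fx=2.2,fy=2.2,interpolation=cv2.INTER_CUBIC))
hsv=cv2.cvtColor(im,cv2.COLOR_BGR2HSV)
def rect(n,m,zlo,zhi,box):
    m=m&(C[...,2]>zlo)&(C[...,2]<zhi)&(C[...,0]>box[0])&(C[...,0]<box[1])&(C[...,1]>box[2])&(C[...,1]<box[3])
    q=C[m][:,:2].astype(np.float32); (c,s,a)=cv2.minAreaRect(q); print(n,len(q),np.round(c,4),np.round(s,3),round(a,1),'med z',np.median(C[m][:,2]).round(4)); return q
H,S,V=hsv[...,0],hsv[...,1],hsv[...,2]
rect('red',((H<8)|(H>172))&(S>110),.02,.06,(.4,.6,0,.2))
rect('blue',(H>95)&(H<130)&(S>90),.0,.06,(.38,.65,-.02,.2))
rect('mat',(V<60),-.01,.02,(.38,.65,.18,.4))
rect('orange',(H>5)&(H<25)&(S>120),.03,.07,(.38,.62,-.3,-.05))
rect('foam',(S<70),.035,.058,(.38,.62,-.26,-.07))
E
```

```text
red 276 [0.4832 0.0736] [0.069 0.044] 15.1 med z 0.0446
blue 1848 [0.5239 0.0855] [0.199 0.09 ] 15.9 med z 0.0114
mat 3384 [0.516  0.2906] [0.12  0.189] 85.1 med z 0.0057
orange 524 [ 0.4763 -0.1882] [0.219 0.166] 80.8 med z 0.0522
foam 1221 [ 0.4752 -0.1802] [0.184 0.16 ] 80.8 med z 0.0509
```

View pics/crop1.png

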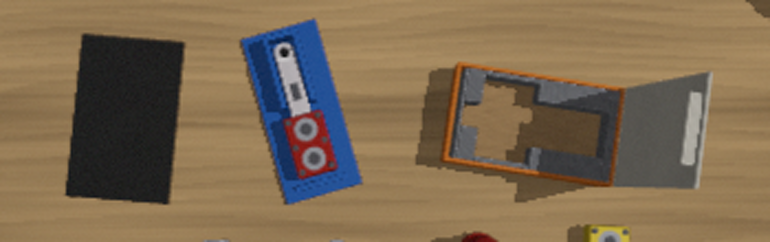

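Candidates for the caliper in the top view:
- Red one in the blue cradle at about (row 205, col 228). This matches the description, and the crop confirms a red body at the low-x end with the aluminium arm pointing +x.
- Yellow look-alikes at (303, 126) and (291, 362).
- Red reservoir at (270, 309).

I choose the red one in the cradle. The mat is at (207, 147). The carton is at (211, 329), with its hinge and open lid on the right (-y).

```bash
python3 - <<'E'
from h import *
s=read_state();print(s['eef_pos'],s['tcp_rot'].round(3) if hasattr(s['tcp_rot'],'round') else s['tcp_rot'],s['width'],s['wrist_force'])
E
python3 -m inch '0 0 0 3 2 4 1;0 0 0 3 3 3 1;0 0 0 3 4 2 1;0 0 0 2 4.5 0 1;0 0 0 2 4.5 0 1;0 0 0 2 4.5 0 1;0 0 0 2 4.5 0 1;0 0 0 2 4.5 0 1;0 0 0 1 4.5 0 1;0 0 0 1 4.5 0 1;0 0 0 1 4.5 0 1;0 0 0 1 4.5 0 1' 100
```

```text
[ 0.22533331 -0.58300756  0.20793952] [[ 0.361 -0.933  0.   ]
 [-0.933 -0.361 -0.   ]
 [ 0.     0.    -1.   ]] 1.0003717614253633 [-0.9996062  -0.47312595 -0.60065476]
clock: 3.05
eef_pos: [0.4529, -0.0805, 0.2963]
tcp_rot: [[0.352, -0.936, 0.004], [-0.936, -0.352, -0.001], [0.003, -0.004, -1.0]]
wrist_force: [1.0, -1.4, 0.3]
width: 1.0
```

```bash
python3 -m inch '0 0 -.04 1 4 0 1;0 0 -.042 1 4 0 1;0 0 0 1 4 -2 1;0 0 0 0 3.4 -3 1;0 0 0 0 0 -4 1;0 0 0 0 0 0 1'
python3 - <<'E'
from h import *
p=cap('wrist');C=cloud(p);im=p['color'];cv2.imwrite('pics/w1.png',im)
s=read_state();print(s['eef_pos'],s['q'],np.degrees(np.arctan2(s['tcp_rot'][1][0],s['tcp_rot'][0][0])))
H,S,V=cv2.split(cv2.cvtColor(im,cv2.COLOR_BGR2HSV))
for n,m in(('red',((H<8)|(H>172))&(S>110)&(C[...,2]>.038)&(C[...,2]<.055)),('blue',(H>95)&(H<130)&(S>90)&(C[...,2]<.06)&(C[...,2]>0))):
    q=C[m][:,:2].astype(np.float32);print(n,len(q),cv2.minAreaRect(q),np.median(C[m][:,2]))
E
```

```text
clock: 3.65
eef_pos: [0.4837, 0.0858, 0.2061]
tcp_rot: [[0.277, -0.961, 0.011], [-0.961, -0.277, -0.001], [0.004, -0.01, -1.0]]
wrist_force: [0.8, -0.3, 0.2]
width: 0.996
[0.48503965 0.0855942  0.2086687 ] [ 0.04136169  0.29697159  1.88318556 -0.00192557  0.94674238  1.33280471] -73.93241600649843
red 1722 ((0.48393818736076355, 0.07421909272670746), (0.0690254271030426, 0.045025695115327835), 15.634753227233887) 0.044574492440303703
blue 10765 ((0.5241575837135315, 0.0857795923948288), (0.19887980818748474, 0.08964148908853531), 15.760217666625977) 0.010855318162581673
```

View pics/w1.png

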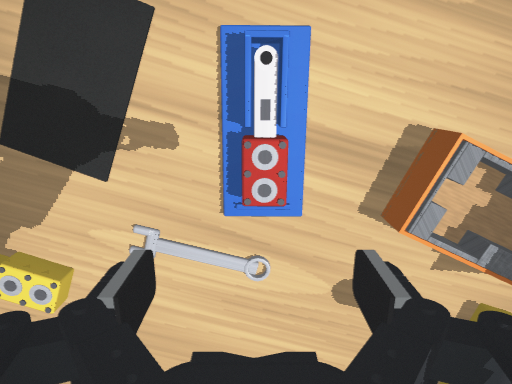

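The wrist view shows the red body at (263, 171), lined up between the jaws, with the arm running up in the cradle. Its walls flank only the arm. Descending to grip the body.

```bash
python3 -m inch '0 0 0 -.1 -1.1 0 1;0 0 0 0 0 -4.5 1;0 0 0 0 0 -4.5 1;0 0 0 0 0 -4 1;0 0 0 0 0 -3 1;0 0 0 0 0 0 1;0 0 0 0 0 0 1' 100
```

```text
clock: 4.4
eef_pos: [0.4931, 0.0657, 0.0581]
tcp_rot: [[0.269, -0.962, 0.039], [-0.963, -0.27, -0.002], [0.012, -0.037, -0.999]]
wrist_force: [-0.2, -0.6, -0.1]
width: 1.001
```

```bash
python3 -m inch '0 .04 0 -.9 .8 0 1;0 0 0 0 0 0 1;0 0 0 0 0 0 1'
```

```text
clock: 4.7
eef_pos: [0.4876, 0.0721, 0.0644]
tcp_rot: [[0.268, -0.963, 0.008], [-0.963, -0.268, -0.002], [0.004, -0.007, -1.0]]
wrist_force: [0.2, -0.1, 0.3]
width: 0.999
```

```bash
python3 -m inch '0 0 0 0 0 0 1'
```

```text
clock: 4.8
eef_pos: [0.4884, 0.0718, 0.0656]
tcp_rot: [[0.268, -0.963, 0.011], [-0.964, -0.268, -0.002], [0.004, -0.01, -1.0]]
wrist_force: [-0.2, 0.3, -0.3]
width: 1.001
```

```bash
python3 -m inch '0 .01 0 -.4 .2 -1.5 1;0 0 0 0 0 -1.5 1;0 0 0 0 0 0 1;0 0 0 0 0 0 1'
```

```text
clock: 5.2
eef_pos: [0.4843, 0.0736, 0.0344]
tcp_rot: [[0.267, -0.964, 0.002], [-0.964, -0.267, -0.002], [0.002, -0.002, -1.0]]
wrist_force: [0.7, -0.5, 0.3]
width: 1.0
```

```bash
python3 -m inch '0 0 0 0 0 -1.2 1;0 0 0 0 0 -.9 1;0 0 0 0 0 0 1;0 0 0 0 0 0 0;0 0 0 0 0 0 0;0 0 0 0 0 0 0;0 0 0 0 0 0 0;0 0 0 0 0 0 0;0 0 0 0 0 0 0' 100
```

```text
clock: 6.1
eef_pos: [0.4844, 0.0737, 0.013]
tcp_rot: [[0.268, -0.963, 0.003], [-0.963, -0.268, -0.002], [0.003, -0.003, -1.0]]
wrist_force: [0.3, 0.6, -3.9]
width: 0.498
```

```bash
python3 -m inch '0 0 0 0 0 0 0;0 0 0 0 0 1 0;0 0 0 0 0 2 0;0 0 0 0 0 2 0;0 0 0 0 0 2 0;0 0 0 0 0 0 0;0 0 0 0 0 0 0'
python3 - <<'E'
from h import *
p=cap('wrist');cv2.imwrite('pics/w2.png',p['color']);s=read_state();print(s['eef_pos'],s['wrist_force'],s['width'])
E
```

```text
clock: 6.8
eef_pos: [0.483, 0.0736, 0.0865]
tcp_rot: [[0.268, -0.964, 0.0], [-0.963, -0.268, -0.002], [0.002, 0.0, -1.0]]
wrist_force: [-1.0, -0.2, -4.1]
width: 0.497
[0.48301247 0.07359731 0.08632552] [-0.41842492 -0.00580427 -3.41409983] 0.4924640634511963
```

View pics/w2.png

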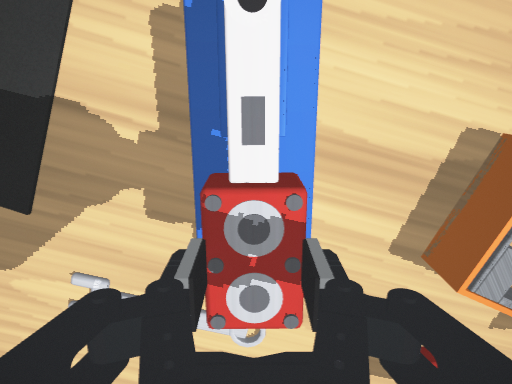

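The caliper is held by the red body at (253, 260), level and clear of the cradle. Carrying it to the mat.

```bash
python3 -m inch '0 0 0 0 1.5 0 0;0 0 0 0 2.5 0 0;0 0 0 -.2 3 0 0;0 0 0 -.2 3 0 0;0 0 0 -.2 3 0 0;0 0 0 -.1 3 0 0;0 0 0 0 2.5 0 0;0 0 0 0 1.5 0 0;0 0 0 0 0 0 0;0 0 0 0 0 0 0;0 0 0 0 0 0 0'
```

```text
clock: 7.95
eef_pos: [0.4709, 0.2781, 0.0756]
tcp_rot: [[0.265, -0.964, -0.016], [-0.964, -0.265, -0.007], [0.002, 0.018, -1.0]]
wrist_force: [-0.3, -0.3, -3.0]
width: 0.492
```

```bash
python3 -m inch '.007 -.016 0 .5 0 -1.5 0;0 0 0 0 0 -1.5 0;0 0 0 0 0 -1.5 0;0 0 0 0 0 -.6 0;0 0 0 0 0 0 0;0 0 0 0 0 0 0'
```

```text
clock: 8.55
eef_pos: [0.4774, 0.2731, 0.0238]
tcp_rot: [[0.259, -0.966, 0.001], [-0.966, -0.259, 0.0], [0.0, -0.001, -1.0]]
wrist_force: [-1.4, 0.5, -3.9]
width: 0.493
```

```bash
python3 -m inch '0 0 0 0 .4 -.7 0;0 0 0 0 0 -.5 0;0 0 0 0 0 -.2 0;0 0 0 0 0 -.1 0;0 0 0 0 0 0 0'
```

```text
clock: 9.05
eef_pos: [0.4782, 0.2777, 0.0091]
tcp_rot: [[0.259, -0.966, 0.003], [-0.966, -0.259, 0.001], [-0.0, -0.003, -1.0]]
wrist_force: [0.3, -0.6, -3.5]
width: 0.497
```

```bash
python3 -m inch '0 0 0 0 0 -.1 0;0 0 0 0 0 0 0;0 0 0 0 0 -.05 0;0 0 0 0 0 0 0'
```

```text
clock: 9.45
eef_pos: [0.4783, 0.2778, 0.008]
tcp_rot: [[0.259, -0.966, 0.004], [-0.966, -0.259, 0.001], [-0.0, -0.004, -1.0]]
wrist_force: [0.1, -0.0, -2.7]
width: 0.498
```

```bash
python3 -m inch '0 0 0 0 0 -.1 0;0 0 0 0 0 -.1 0;0 0 0 0 0 0 0;0 0 0 0 0 0 0'
```

```text
clock: 9.85
eef_pos: [0.4785, 0.2779, 0.0081]
tcp_rot: [[0.259, -0.966, 0.005], [-0.966, -0.259, 0.002], [-0.001, -0.006, -1.0]]
wrist_force: [0.2, -0.8, -3.3]
width: 0.5
```

```bash
python3 -m inch '0 0 0 0 0 -.3 0;0 0 0 0 0 0 0'
```

```text
clock: 10.05
eef_pos: [0.4788, 0.2782, 0.0081]
tcp_rot: [[0.259, -0.966, 0.007], [-0.966, -0.259, 0.003], [-0.001, -0.008, -1.0]]
wrist_force: [-0.5, -0.9, -2.9]
width: 0.498
```

```bash
python3 -m inch '0 0 0 0 0 0 .6;0 0 0 0 0 0 .8;0 0 0 0 0 0 1;0 0 0 0 0 0 1;0 0 0 0 0 0 1;0 0 0 0 0 0 1;0 0 0 0 0 0 1;0 0 0 0 0 0 1'
python3 - <<'E'
from h import *
s=read_state();print(s['eef_pos'],s['wrist_force'],s['width'])
p=cap('wrist');cv2.imwrite('pics/w3.png',p['color'])
C=cloud(p);H,S,V=cv2.split(cv2.cvtColor(p['color'],cv2.COLOR_BGR2HSV))
m=((H<8)|(H>172))&(S>110)&(C[...,2]>.03);print(np.median(C[m][:,2]))
E
```

```text
clock: 10.85
eef_pos: [0.4796, 0.2784, 0.0075]
tcp_rot: [[0.259, -0.966, 0.008], [-0.966, -0.259, 0.003], [-0.001, -0.009, -1.0]]
wrist_force: [0.0, 0.1, -0.1]
width: 1.002
[0.47955162 0.27844357 0.00745868] [ 0.00578539  0.07527453 -0.07471968] 1.0018981598855043
0.039516611070613716
```

```bash
python3 -m inch '0 0 0 0 0 2 1;0 0 0 0 0 3 1;0 .005 0 0 0 4 1;0 .005 0 2 .5 4 1;0 0 0 2.5 1 3 1;0 0 0 2 .5 0 1;0 0 0 0 0 0 1;0 0 0 0 0 0 1'
python3 - <<'E'
from h import *
s=read_state();R=np.array(s['tcp_rot']);print(s['eef_pos'],s['wrist_force'],R.round(3).tolist())
p=cap('wrist');C=cloud(p);im=p['color'];cv2.imwrite('pics/w3.png',im)
H,S,V=cv2.split(cv2.cvtColor(im,cv2.COLOR_BGR2HSV))
m=((H<8)|(H>172))&(S>110)&(C[...,2]>.034)&(C[...,2]<.046);q=C[m][:,:2].astype(np.float32);r=cv2.minAreaRect(q);print(r)
m=(S<60)&(V>90)&(C[...,2]>.027)&(C[...,2]<.036)&(np.hypot(C[...,0]-.55,C[...,1]-.3)<.06);q=C[m][:,:2].astype(np.float32);print('arm',len(q),cv2.minAreaRect(q),np.median(C[m][:,2]))
for k in('caliper','second_grip','eye'):print(k,[(d['conf'],ray(p,*d['at'],.03)) for d in viewer.spot_point(k,p)[:2]])
p=cap('top');C=cloud(p);im=p['color']
H,S,V=cv2.split(cv2.cvtColor(im,cv2.COLOR_BGR2HSV))
m=(H>5)&(H<25)&(S>120)&(C[...,2]>.045)&(C[...,2]<.06)&(C[...,0]>.4)&(C[...,0]<.6)&(C[...,1]>-.31)&(C[...,1]<-.05)
n,l,st,ce=cv2.connectedComponentsWithStats(m.astype(np.uint8))
for i in range(1,n):
    if st[i,4]>60: print('carton',st[i],cv2.minAreaRect(C[l==i][:,:2].astype(np.float32)))
E
```

```text
clock: 11.7
eef_pos: [0.5442, 0.2981, 0.1745]
tcp_rot: [[0.259, -0.966, -0.004], [-0.966, -0.259, 0.002], [-0.003, 0.003, -1.0]]
wrist_force: [0.2, 0.6, 0.0]
width: 0.998
[0.54416906 0.29810651 0.17451088] [0.18054682 0.63161709 0.00625824] [[0.259, -0.966, -0.004], [-0.966, -0.259, 0.002], [-0.003, 0.003, -1.0]]
((0.47826364636421204, 0.2787904143333435), (0.06889154762029648, 0.045964669436216354), 15.30436897277832)
arm 1921 ((0.5517982840538025, 0.2991686463356018), (0.08456810563802719, 0.02160271257162094), 15.727181434631348) 0.031685005648242004
caliper [(0.71, array([0.5271301, 0.2953933, 0.03     ])), (0.68, array([0.30811875, 0.33602156, 0.03      ]))]
second_grip [(0.66, array([0.30192092, 0.36306361, 0.03      ])), (0.61, array([0.55155599, 0.30027605, 0.03      ]))]
eye [(0.98, array([0.58573887, 0.30693322, 0.03      ])), (0.67, array([0.52440696, 0.29276931, 0.03      ]))]
carton [292 183  82  57 451] ((0.5050495862960815, -0.17878717184066772), (0.1906314641237259, 0.11257829517126083), 80.8475570678711)
```

View pics/w3.png

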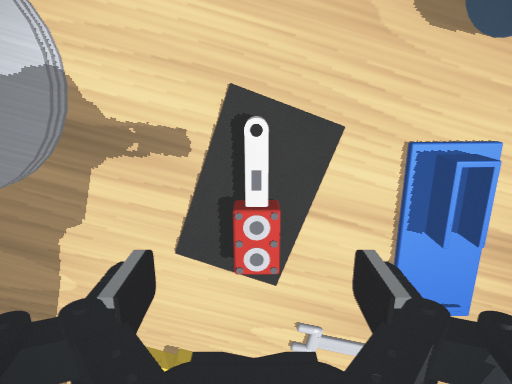

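The wrist view shows the caliper flat on the mat: red body at (257, 240), arm at (256, 160), released, with nothing else touching. Descending to the arm.

```bash
python3 -m inch '0 0 0 .4 0 -3 1;0 0 0 0 0 -4 1;0 0 0 0 0 -3 1;0 0 0 0 0 -1.5 1;0 0 0 0 0 0 1;0 0 0 0 0 0 1'
```

```text
clock: 12.55
eef_pos: [0.5458, 0.2978, 0.0556]
tcp_rot: [[0.26, -0.966, -0.005], [-0.966, -0.26, 0.002], [-0.003, 0.004, -1.0]]
wrist_force: [1.1, 0.1, 0.3]
width: 1.003
```

```bash
python3 -m inch '0 -.004 0 .2 0 -2 1;0 0 0 0 0 -1.5 1;0 0 0 0 0 -.8 1;0 0 0 0 0 0 1;0 0 0 0 0 0 1'
```

```text
clock: 13.05
eef_pos: [0.5494, 0.2987, 0.0153]
tcp_rot: [[0.261, -0.965, 0.004], [-0.965, -0.261, 0.004], [-0.003, -0.005, -1.0]]
wrist_force: [-0.1, -0.5, 0.6]
width: 1.0
```

```bash
python3 -m inch '-.004 .004 0 -.1 0 -.8 1;0 0 0 0 0 -.1 1;0 0 0 0 0 0 0;0 0 0 0 0 0 0;0 0 0 0 0 0 0;0 0 0 0 0 0 0;0 0 0 0 0 0 0;0 0 0 0 0 0 0;0 0 0 0 0 0 0;0 0 0 0 0 0 0' 110
```

```text
clock: 14.05
eef_pos: [0.5496, 0.2991, 0.0083]
tcp_rot: [[0.261, -0.965, 0.004], [-0.965, -0.261, 0.001], [-0.0, -0.004, -1.0]]
wrist_force: [-0.9, -0.1, 1.6]
width: 0.0
```

```bash
python3 - <<'E'
from h import *
s=read_state();print(s['eef_pos'],s['wrist_force'],s['width'])
p=cap('wrist');q=cap('side');cv2.imwrite('pics/w4.png',np.hstack([p['color'][:, 56:456],cv2.resize(q['color'][200:340,140:290],(400,373))[:384] if 0 else cv2.resize(q['color'][200:340,140:290],(400,384))]))
E
```

```text
[0.5495931  0.29908602 0.00830911] [-0.91431871 -0.12914113  1.62164423] 0.00047367179308126624
```

View pics/w4.png

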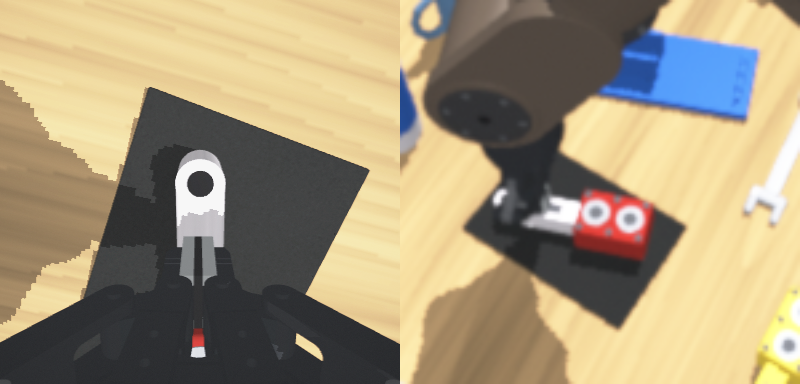

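```bash
python3 - <<'E'
from h import *
p=cap('wrist');C=cloud(p)
s=read_state();R=np.array(s['tcp_rot']);T=(C-s['eef_pos'])@R  # tool coords
for r in(180,215,225,245,265,285):
    print(r,[ (c,*(T[r,c]*1000).round(0).astype(int)) for c in range(226,290,6)])
cv2.imwrite('pics/w5.png',cv2.resize(p['color'][140:384,156:356],None,fx=2.4,fy=2.4,interpolation=cv2.INTER_CUBIC))
E
```

```text
180 [(226, np.int64(-14), np.int64(-30), np.int64(1)), (232, np.int64(-10), np.int64(-36), np.int64(-24)), (238, np.int64(-7), np.int64(-36), np.int64(-24)), (244, np.int64(-4), np.int64(-36), np.int64(-24)), (250, np.int64(-2), np.int64(-36), np.int64(-22)), (256, np.int64(1), np.int64(-36), np.int64(-23)), (262, np.int64(3), np.int64(-36), np.int64(-25)), (268, np.int64(6), np.int64(-36), np.int64(-24)), (274, np.int64(9), np.int64(-36), np.int64(-23)), (280, np.int64(11), np.int64(-36), np.int64(-23)), (286, np.int64(17), np.int64(-29), np.int64(3))]
215 [(226, np.int64(-15), np.int64(-10), np.int64(3)), (232, np.int64(-10), np.int64(-19), np.int64(-22)), (238, np.int64(-7), np.int64(-20), np.int64(-24)), (244, np.int64(-5), np.int64(-19), np.int64(-23)), (250, np.int64(-2), np.int64(-19), np.int64(-23)), (256, np.int64(1), np.int64(-19), np.int64(-23)), (262, np.int64(4), np.int64(-20), np.int64(-24)), (268, np.int64(6), np.int64(-20), np.int64(-23)), (274, np.int64(9), np.int64(-19), np.int64(-23)), (280, np.int64(14), np.int64(-10), np.int64(3)), (286, np.int64(17), np.int64(-1
[... 1536 characters left out ...]
p.int64(8), np.int64(-7), np.int64(-47)), (280, np.int64(10), np.int64(-7), np.int64(-47)), (286, np.int64(13), np.int64(-7), np.int64(-46))]
285 [(226, np.int64(-9), np.int64(-13), np.int64(-71)), (232, np.int64(-7), np.int64(-13), np.int64(-71)), (238, np.int64(-5), np.int64(-12), np.int64(-69)), (244, np.int64(-3), np.int64(-12), np.int64(-70)), (250, np.int64(-2), np.int64(-8), np.int64(-62)), (256, np.int64(1), np.int64(-8), np.int64(-63)), (262, np.int64(2), np.int64(-13), np.int64(-70)), (268, np.int64(4), np.int64(-12), np.int64(-70)), (274, np.int64(6), np.int64(-14), np.int64(-72)), (280, np.int64(8), np.int64(-14), np.int64(-72)), (286, np.int64(10), np.int64(-13), np.int64(-70))]
```

View pics/w5.png

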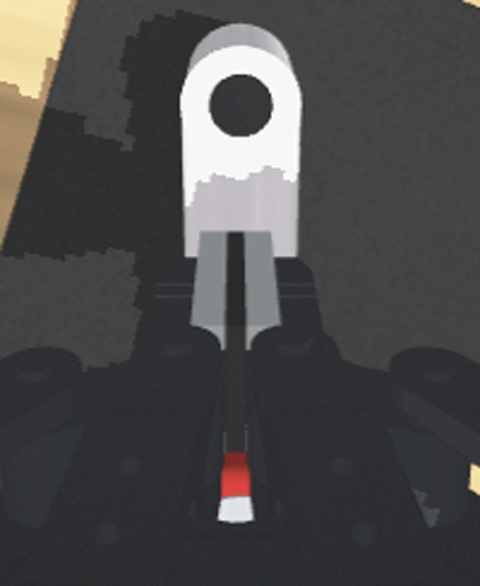

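The picture shows the shut fingers at (255, 245) overlapping the arm, and the opening reads 0. That doesn't fit a 22 mm arm, so I'll do a small test lift to see whether it is held.

```bash
python3 -m inch '0 0 0 0 0 .4 0;0 0 0 0 0 .4 0;0 0 0 0 0 0 0;0 0 0 0 0 0 0'
python3 - <<'E'
from h import *
s=read_state();print(s['wrist_force'],s['torque'])
p=cap('wrist');C=cloud(p);cv2.imwrite('pics/w6.png',p['color'])
print('arm top',np.median(C[180:220,235:275,2]), 'mat',np.median(C[150:230,330:380,2]), s['eef_pos'][2])
E
```

```text
clock: 14.6
eef_pos: [0.5496, 0.2991, 0.017]
tcp_rot: [[0.261, -0.965, 0.004], [-0.965, -0.261, 0.001], [-0.0, -0.004, -1.0]]
wrist_force: [0.2, -1.1, 0.2]
width: -0.001
[ 0.18893313 -1.13911093  0.23007855] [0.00564174 0.00410986 0.01300563]
arm top 0.03174502704565832 mat 0.00568561961409926 0.017019502217819144
```

```bash
python3 - <<'E'
import cv2,numpy as np
a=cv2.imread('pics/w6.png')[140:384,156:356];b=cv2.imread('pics/w5.png')
cv2.imwrite('pics/cmp.png',cv2.resize(np.hstack([cv2.resize(a,(b.shape[1],b.shape[0])),b]),(800,488)))
E
```

```text
(no output)
```

View pics/cmp.png

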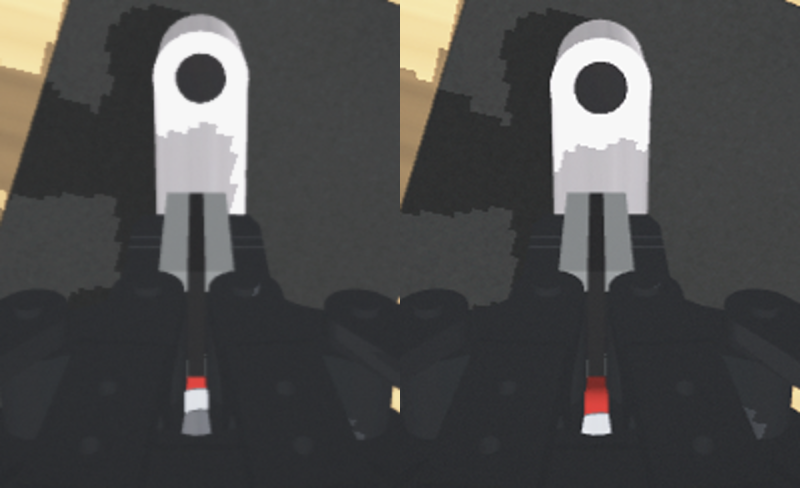

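Between the two heights the pad tips stay at the same picture row (~236). So the fingertips really end about 25–30 mm behind the reported TCP and closed in the air above the arm. I'll confirm by gently touching the arm's top (0.031) with the shut fingers.

```bash
python3 -m inch '0 0 0 0 0 -.8 0;0 0 0 0 0 0 0;0 0 0 0 0 -.3 0;0 0 0 0 0 0 0' 20
```

```text
clock: 15.05
eef_pos: [0.5501, 0.2994, 0.0082]
tcp_rot: [[0.261, -0.965, 0.006], [-0.965, -0.261, 0.002], [-0.001, -0.006, -1.0]]
wrist_force: [-0.3, -0.1, 0.4]
width: 0.002
```

```bash
python3 -m inch '0 0 0 0 0 -.2 0;0 0 0 0 0 0 0'
```

```text
clock: 15.25
eef_pos: [0.5505, 0.2996, 0.0079]
tcp_rot: [[0.261, -0.965, 0.007], [-0.965, -0.261, 0.003], [-0.001, -0.008, -1.0]]
wrist_force: [-1.4, 0.3, 0.3]
width: 0.001
```

```bash
python3 - <<'E'
from h import *
s=read_state();print(np.round(s['q'],3),np.round(s['joint_torque'],2),s['wrist_force'],s['torque'])
p=cap('wrist');print(np.round(p['T_tool_cam'],3).tolist(),p['fx'],p['cx'],p['cy'])
C=cloud(p);R=np.array(s['tcp_rot']);T=(C-s['eef_pos'])@R*1000
for c in(245,265):
  print(c,[(r,*T[r,c].round(0).astype(int).tolist(),round(float(p['range_z'][r,c]),3)) for r in range(226,290,4)])
E
```

```text
[ 0.393  0.736  1.719 -0.     0.679  1.7  ] [ 2.000e-02 -6.880e+01 -1.746e+01 -1.000e-02  9.000e-02  0.000e+00] [-1.35851419  0.32007175  0.27494414] [ 0.03283547  0.03699016 -0.01570919]
[[1.0, 0.0, 0.0, -0.0], [-0.0, 0.958, 0.287, -0.073], [-0.0, -0.287, 0.958, -0.167], [0.0, 0.0, 0.0, 1.0]] 337.03771674873315 253.72727089938888 192.46997393687428
245 [(226, -4, -14, -24, 0.154), (230, -4, -12, -23, 0.156), (234, -4, -10, -24, 0.155), (238, -4, -12, -31, 0.148), (242, -4, -11, -34, 0.145), (246, -4, -11, -39, 0.14), (250, -4, -11, -42, 0.137), (254, -4, -11, -45, 0.134), (258, -4, -11, -49, 0.13), (262, -4, -11, -52, 0.127), (266, -3, -11, -55, 0.125), (270, -3, -11, -58, 0.122), (274, -3, -11, -60, 0.119), (278, -3, -11, -62, 0.118), (282, -3, -12, -67, 0.112), (286, -3, -13, -70, 0.109)]
265 [(226, 5, -14, -23, 0.154), (230, 5, -12, -24, 0.154), (234, 5, -10, -23, 0.156), (238, 5, -11, -30, 0.148), (242, 5, -11, -34, 0.144), (246, 4, -11, -39, 0.14), (250, 4, -12, -42, 0.137), (254, 4, -11, -45, 0.135), (258, 4, -11, -49, 0.131), (262, 4, -11, -52, 0.127), (266, 4, -11, -54, 0.126), (270, 4, -11, -58, 0.122), (274, 4, -11, -60, 0.119), (278, 4, -12, -65, 0.115), (282, 3, -13, -68, 0.111), (286, 3, -12, -70, 0.11)]
```

The shut fingertips stop on the arm's top (0.031) at TCP z ≈ 0.008. So the real tips are about 23 mm behind the stated TCP, and the first grip held only the top few millimetres of the body. I'll open and go about 2 cm deeper.

```bash
python3 -m inch '-.003 .008 0 -.2 -.1 1.2 0;0 0 0 0 0 0 0;0 0 0 0 0 0 1;0 0 0 0 0 0 1;0 0 0 0 0 0 1;0 0 0 0 0 0 1;0 0 0 0 0 0 1;0 0 0 0 0 -1 1;0 0 0 0 0 -.8 1;0 0 0 0 0 0 1' 110
```

```text
clock: 16.3
eef_pos: [0.5475, 0.2981, -0.0034]
tcp_rot: [[0.261, -0.965, -0.004], [-0.965, -0.261, -0.002], [0.001, 0.004, -1.0]]
wrist_force: [0.1, 0.2, 0.6]
width: 0.998
```

```bash
python3 -m inch '0 -.003 0 .1 0 -.4 1;0 0 0 0 0 -.4 1;0 0 0 0 0 0 1'
```

```text
clock: 16.6
eef_pos: [0.5484, 0.2981, -0.0127]
tcp_rot: [[0.261, -0.965, -0.002], [-0.965, -0.261, -0.002], [0.002, 0.002, -1.0]]
wrist_force: [-0.2, -0.1, -0.2]
width: 1.002
```

```bash
python3 -m inch '0 0 0 0 0 0 0;0 0 0 0 0 0 0;0 0 0 0 0 0 0;0 0 0 0 0 0 0;0 0 0 0 0 0 0;0 0 0 0 0 0 0;0 0 0 0 0 0 0;0 0 0 0 0 0 0;0 0 0 0 0 0 0' 110
```

```text
clock: 17.5
eef_pos: [0.5487, 0.2982, -0.0118]
tcp_rot: [[0.261, -0.965, -0.001], [-0.965, -0.261, -0.002], [0.002, 0.001, -1.0]]
wrist_force: [0.4, -0.6, -0.0]
width: 0.231
```

```bash
python3 -m inch '0 0 0 0 0 1 0;0 0 0 0 0 2 0;0 0 0 0 0 3 0;0 0 0 0 0 3 0;0 0 0 0 0 2 0;0 0 0 0 0 0 0;0 0 0 0 0 0 0'
python3 - <<'E'
from h import *
p=cap('wrist');q=cap('side');cv2.imwrite('pics/w7.png',np.hstack([p['color'][:, 56:456],cv2.resize(q['color'][160:340,100:300],(400,384))]));s=read_state();print(s['eef_pos'],s['wrist_force'],s['width'])
E
```

```text
clock: 18.2
eef_pos: [0.5468, 0.2975, 0.103]
tcp_rot: [[0.261, -0.965, -0.004], [-0.965, -0.261, -0.003], [0.002, 0.004, -1.0]]
wrist_force: [-0.4, -0.1, -3.1]
width: 0.231
[0.54673601 0.29743355 0.10234565] [-0.99528237  0.15793213 -3.42104468] 0.2313207253971943
```

View pics/w7.png

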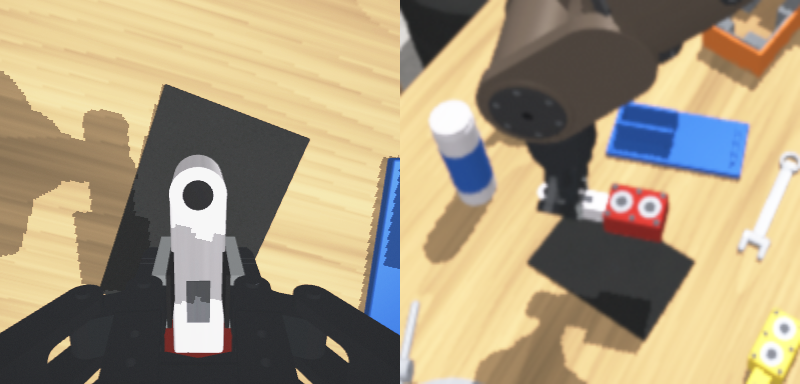

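The caliper is held by its arm (wrist crop (198, 260)) and clear of the mat; the side view shows it level. Turning it and carrying it to the carton.

```bash
python3 -m inch '0 0 .06 0 -2 0 0;0 0 .11 0 -3 0 0;0 0 .11 0 -3 0 0;0 0 .11 0 -3 0 0;0 0 .11 0 -3 0 0;0 0 .11 0 -3 0 0;0 0 .11 0 -3 0 0;0 0 .11 0 -3 0 0;0 0 .11 0 -3 0 0;0 0 .06 0 -2 0 0;0 0 0 0 0 0 0;0 0 0 0 0 0 0'
```

```text
clock: 19.5
eef_pos: [0.5391, 0.007, 0.087]
tcp_rot: [[0.965, -0.262, -0.02], [-0.262, -0.965, -0.014], [-0.015, 0.019, -1.0]]
wrist_force: [0.2, 0.7, -3.6]
width: 0.232
```

```bash
python3 -m inch '.007 -.01 .03 -.4 -2 .2 0;.007 -.01 .03 -.5 -3 .2 0;0 0 .03 -.5 -3 .2 0;0 0 .01 -.5 -3 .2 0;0 0 0 -.5 -2.5 .2 0;0 0 0 -.2 -1.5 0 0;0 0 0 0 0 0 0;0 0 0 0 0 0 0'
```

```text
clock: 20.3
eef_pos: [0.5116, -0.1404, 0.0931]
tcp_rot: [[0.987, -0.161, -0.005], [-0.161, -0.987, 0.003], [-0.006, -0.002, -1.0]]
wrist_force: [0.2, 1.2, -2.9]
width: 0.233
```

```bash
cat > m.py <<'E'
from h import *
s=read_state();R=np.array(s['tcp_rot']);e=np.array(s['eef_pos']);zu=e[2]+.0168
print(e.round(4),'yaw',np.degrees(np.arctan2(R[1,0],R[0,0])).round(2),'f',np.round(s['wrist_force'],1))
p=cap('wrist');C=cloud(p);im=p['color'];cv2.imwrite('pics/wc.png',im)
H,S,V=cv2.split(cv2.cvtColor(im,cv2.COLOR_BGR2HSV))
m=(S<60)&(V>100)&(abs(C[...,2]-zu-.026)<.006)&(C[...,1]>e[1]+.014)&(np.hypot(C[...,0]-e[0],C[...,1]-e[1])<.065)
q=C[m][:,:2].astype(np.float32);print('arm',len(q),cv2.minAreaRect(q),'z-under',np.median(C[m][:,2])-.026)
# arm centreline: mid of left/right per slice
t=np.radians(80.85);u=np.array([np.cos(t),np.sin(t)]);n=np.array([-u[1],u[0]]);d=q-np.array([.505,-.1788])
a=d@u;b=d@n
A=[(x,(b[abs(a-x)<.002].max()+b[abs(a-x)<.002].min())/2) for x in np.arange(a.min()+.004,a.max()-.014,.003)]
k=np.polyfit(*np.array(A).T,1);print('end x in carton frame',a.max(),'lateral at end',np.polyval(k,a.max()),'slope deg',np.degrees(k[0]))
m=(H>5)&(H<25)&(S>140)&(abs(C[...,2]-.052)<.006)&(C[...,0]>.4)&(C[...,0]<.6)&(C[...,1]<-.06)&(C[...,1]>-.31)
q=C[m][:,:2];print('rim',len(q),cv2.minAreaRect(q.astype(np.float32)))
d=q-np.array([.505,-.1788]);a=d@u;b=d@n;print('rim carton frame x',np.percentile(a,[.5,99.5]),'y',np.percentile(b,[.5,99.5]))
E
python3 m.py
```

```text
[ 0.5116 -0.1404  0.0931] yaw -9.25 f [ 0.2  1.2 -2.9]
arm 3486 ((0.5149523019790649, -0.11165401339530945), (0.03518057242035866, 0.025426335632801056), 78.32698059082031) z-under 0.11061135786434004
end x in carton frame 0.08541980276620786 lateral at end -0.0009065012969666455 slope deg -0.8009223545478426
rim 3692 ((0.5097221732139587, -0.14219766855239868), (0.11849600821733475, 0.11233963072299957), 80.73036193847656)
rim carton frame x [-0.02015077  0.09611658] y [-0.05487308  0.05696237]
```

View pics/wc.png

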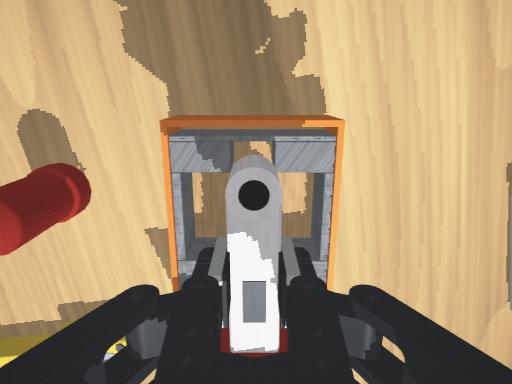

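The view shows the arm's end above the carton's far notch at (254, 170), with the rim around (165–343, 120). The measured correction is about (-2.5, -5.7) mm, matching the dead-reckoned value. Lowering to just above the foam.

```bash
python3 -m inch '.003 -.004 -.004 -.2 -.4 0 0;0 0 0 -.1 -.2 0 0;0 0 0 0 0 -1 0;0 0 0 0 0 -1.5 0;0 0 0 0 0 -1.5 0;0 0 0 0 0 -.6 0;0 0 0 0 0 0 0;0 0 0 0 0 0 0'; python3 m.py
```

```text
clock: 21.15
eef_pos: [0.5087, -0.1432, 0.0436]
tcp_rot: [[0.987, -0.161, -0.001], [-0.161, -0.987, 0.007], [-0.002, -0.006, -1.0]]
wrist_force: [0.7, -0.9, -3.0]
width: 0.229
[ 0.5087 -0.1432  0.0436] yaw -9.26 f [ 0.7 -0.9 -3. ]
arm 3488 ((0.5106719136238098, -0.11407819390296936), (0.03429323434829712, 0.027310503646731377), 81.95745086669922) z-under 0.06122912004805757
end x in carton frame 0.08200228168159025 lateral at end 0.0016548734158095767 slope deg -0.7429559589866443
rim 5370 ((0.5080299973487854, -0.15334254503250122), (0.1410578191280365, 0.11261127889156342), 80.75688171386719)
rim carton frame x [0.01070275 0.09612366] y [-0.05498561  0.05688603]
```

```bash
python3 -m inch '-.007 0 -.004 0 -.3 0 0;0 0 0 0 0 0 0;0 0 0 0 0 0 0'; python3 m.py
```

```text
clock: 21.5
eef_pos: [0.5093, -0.1467, 0.045]
tcp_rot: [[0.986, -0.165, 0.001], [-0.165, -0.986, -0.002], [0.001, 0.002, -1.0]]
wrist_force: [-0.3, -0.2, -3.7]
width: 0.232
[ 0.5093 -0.1467  0.045 ] yaw -9.51 f [-0.3 -0.2 -3.7]
arm 3550 ((0.511989414691925, -0.11805856227874756), (0.035848334431648254, 0.02658398449420929), 77.36904907226562) z-under 0.06235208583073917
end x in carton frame 0.07891497896334146 lateral at end 0.00032624072295505 slope deg -1.1925553170139258
rim 5421 ((0.5119138956069946, -0.1296345591545105), (0.09325670450925827, 0.11275861412286758), 80.61156463623047)
rim carton frame x [0.00660097 0.09613089] y [-0.05490008  0.05687043]
```

```bash
python3 -m inch '0 0 0 0 0 -1 0;0 0 0 0 0 -.8 0;0 0 0 0 0 0 0;0 0 0 0 0 0 0'
```

```text
clock: 21.95
eef_pos: [0.5092, -0.1467, 0.0252]
tcp_rot: [[0.986, -0.165, 0.001], [-0.165, -0.986, -0.002], [0.001, 0.002, -1.0]]
wrist_force: [0.1, -0.2, -3.2]
width: 0.229
```

```bash
python3 -m inch '0 0 0 0 0 -.8 0;0 0 0 0 0 -.8 0;0 0 0 0 0 -.6 0;0 0 0 0 0 0 0'
```

```text
clock: 22.35
eef_pos: [0.5092, -0.1467, 0.0011]
tcp_rot: [[0.986, -0.165, 0.001], [-0.165, -0.986, -0.002], [0.001, 0.002, -1.0]]
wrist_force: [-0.7, 0.7, -2.1]
width: 0.231
```

```bash
python3 -m inch '0 0 0 0 0 -.5 0;0 0 0 0 0 0 0;0 0 0 0 0 -.3 0'
```

```text
clock: 22.65
eef_pos: [0.5095, -0.1468, -0.007]
tcp_rot: [[0.986, -0.165, 0.001], [-0.165, -0.986, -0.002], [0.002, 0.002, -1.0]]
wrist_force: [-14.1, 7.0, 67.2]
width: 0.227
```

```bash
python3 -m inch '0 0 0 0 0 0 0;0 0 0 0 0 0 .35;0 0 0 0 0 0 .45;0 0 0 0 0 0 .45;0 0 0 0 0 0 .45;0 0 0 0 0 0 .45;0 0 0 0 0 0 .45'
```

```text
clock: 23.35
eef_pos: [0.5105, -0.1473, -0.0059]
tcp_rot: [[0.986, -0.165, 0.004], [-0.165, -0.986, -0.003], [0.005, 0.003, -1.0]]
wrist_force: [0.0, 0.1, -0.8]
width: 0.448
```

```bash
python3 -m inch '0 0 0 0 0 1 .45;0 0 0 0 0 2 .45;0 0 0 0 0 3 .45;0 0 0 0 0 4 .45;0 0 0 0 0 4 .45;0 0 0 0 0 4 .45;0 0 0 0 0 0 .45;0 0 0 0 0 0 .45'
python3 - <<'E'
from h import *
p=cap('wrist');C=cloud(p);im=p['color']
H,S,V=cv2.split(cv2.cvtColor(im,cv2.COLOR_BGR2HSV))
m=((H<6)|(H>173))&(S>120)&(C[...,2]>.03)&(C[...,2]<.055)&(C[...,0]>.45)&(C[...,0]<.56)
q=C[m];print(len(q),cv2.minAreaRect(q[:,:2].astype(np.float32)),np.median(q[:,2]) if len(q) else 0)
m=(S<60)&(V>100)&(abs(C[...,2]-.036)<.005)&(np.hypot(C[...,0]-.511,C[...,1]+.14)<.06);q=C[m];print('arm',len(q),cv2.minAreaRect(q[:,:2].astype(np.float32)),np.median(q[:,2]))
print('eye',[(d['conf'],ray(p,*d['at'],.036)) for d in viewer.spot_point('eye',p)[:2]])
t=cap('top');side=cap('side')
cv2.imwrite('pics/w8.png',np.hstack([im[:, 56:456],cv2.resize(side['color'][60:240,220:400],(400,384))]))
print('lid',[(d['conf'],ray(side,*d['at'],.24)) for d in viewer.spot_point('lid_edge',side)[:2]])
C=cloud(t);m=(C[...,2]>.07)&(C[...,2]<.27)&(C[...,0]>.4)&(C[...,0]<.57)&(C[...,1]<-.27)&(C[...,1]>-.42)
q=C[m];print('lid pts',len(q),q.min(0),q.max(0));k=np.polyfit(q[:,2],q[:,1],1);print(k)
E
```

```text
clock: 24.15
eef_pos: [0.5085, -0.1464, 0.1851]
tcp_rot: [[0.986, -0.165, 0.005], [-0.165, -0.986, -0.004], [0.005, 0.003, -1.0]]
wrist_force: [0.3, 0.2, 0.2]
width: 0.45
1709 ((0.49777063727378845, -0.21894818544387817), (0.07049492001533508, 0.04558873921632767), 81.58396911621094) 0.04441637634583212
arm 1835 ((0.5112913250923157, -0.14444665610790253), (0.08161208778619766, 0.06309192627668381), 59.326622009277344) 0.036658544579281194
eye [(0.77, array([ 0.2630041 , -0.24336568,  0.036     ])), (0.62, array([ 0.51903515, -0.110474  ,  0.036     ]))]
lid [(0.58, array([ 0.49000529, -0.30604172,  0.24      ]))]
lid pts 430 [ 0.4299868  -0.31407019  0.20414072] [ 0.54066566 -0.28501388  0.24473842]
[-0.20162561 -0.25170628]
```

View pics/w8.png

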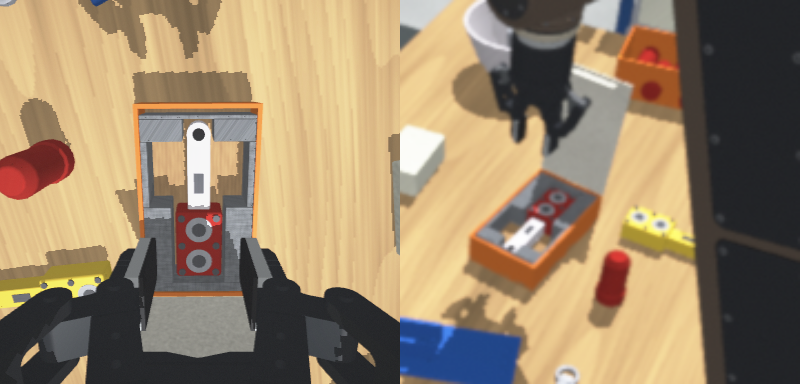

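The caliper is home: red body top at z 0.044, centred within about 1 mm of the expected spot, arm end in the notch at wrist crop (198, 133). The lid at (590, 130) in the side view is leaning back at about 1.75 rad. Next, up and over to get behind the lid with shut fingers.

```bash
python3 -m inch '0 0 0 0 0 3 0;0 0 0 0 0 4 0;0 0 0 0 0 3 0;0 0 0 -.5 -3 0 0;0 0 0 -.5 -4 0 0;0 0 0 -.5 -4 0 0;0 0 0 -.5 -4 0 0;0 0 0 -.5 -4 0 0;0 0 0 0 -4 0 0;0 0 0 0 -3 0 0;0 0 0 0 0 0 0;0 0 0 0 0 0 0'
```

```text
clock: 25.6
eef_pos: [0.4785, -0.4149, 0.273]
tcp_rot: [[0.986, -0.163, -0.019], [-0.163, -0.987, 0.012], [-0.02, -0.009, -1.0]]
wrist_force: [1.0, 1.6, 0.5]
width: -0.003
```

```bash
python3 -m inch '-.012 -.019 0 .3 0 -2 0;0 0 0 0 0 -3 0;0 0 0 0 0 -2.5 0;0 0 0 0 0 -1 0;0 0 0 0 0 0 0;0 0 0 0 0 0 0'
```

```text
clock: 26.2
eef_pos: [0.4827, -0.409, 0.185]
tcp_rot: [[0.987, -0.159, -0.0], [-0.159, -0.987, 0.001], [-0.0, -0.001, -1.0]]
wrist_force: [-0.0, -1.1, 1.0]
width: -0.003
```

Now push the lid to upright (target y ≈ -0.286).

```bash
python3 -m inch '0 0 0 .1 2 0 0;0 0 0 .1 2 0 0;0 0 0 .1 2 0 0;0 0 0 .1 2 0 0;0 0 0 .1 2 0 0;0 0 0 .2 2 0 0;0 0 0 0 .5 0 0;0 0 0 0 0 0 0'
```

```text
clock: 27.0
eef_pos: [0.4915, -0.2751, 0.191]
tcp_rot: [[0.988, -0.156, 0.007], [-0.156, -0.988, -0.005], [0.008, 0.004, -1.0]]
wrist_force: [-0.3, -1.0, -1.0]
width: 0.001
```

```bash
python3 -m inch '0 0 0 .2 2 -.5 0;0 0 0 .2 2 -.8 0;0 0 0 .3 2 -1.3 0;0 0 0 .3 2 -1.5 0;0 0 0 .2 1.5 -1.6 0;0 0 0 .1 1.2 -1.8 0;0 0 0 0 0 0 0'
python3 - <<'E'
from h import *
t=cap('side');C=cloud(t);cv2.imwrite('pics/s9.png',cv2.resize(t['color'][60:240,200:400],None,fx=2.5,fy=2.5))
E
```

```text
clock: 27.7
eef_pos: [0.5061, -0.1688, 0.1157]
tcp_rot: [[0.987, -0.159, 0.012], [-0.159, -0.987, -0.009], [0.013, 0.007, -1.0]]
wrist_force: [-0.1, 0.3, -0.2]
width: -0.0
```

View pics/s9.png

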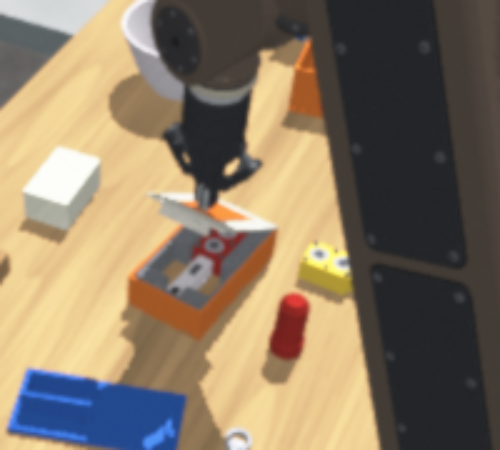

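The lid follows the finger and now stands about 35° open at (200, 215), with the caliper still in the foam. Finishing the swing.

```bash
python3 -m inch '.009 .012 0 .1 1.5 -1.5 0;0 0 0 .1 1.2 -1.5 0;0 0 0 .1 1 -1.5 0;0 0 0 .1 .8 -1.5 0;0 0 0 0 .5 -1 0;0 0 0 0 0 0 0'
```

```text
clock: 28.35
eef_pos: [0.5129, -0.1198, 0.0452]
tcp_rot: [[0.986, -0.164, 0.005], [-0.164, -0.986, -0.002], [0.005, 0.001, -1.0]]
wrist_force: [-0.2, -0.0, 1.1]
width: -0.001
```

```bash
python3 -m inch '0 0 0 .2 1 -.5 0;0 0 0 .1 .5 -.4 0;0 0 0 0 0 -.3 0;0 0 0 0 0 -.3 0;0 0 0 0 0 -.2 0'
```

```text
clock: 28.85
eef_pos: [0.5175, -0.1044, 0.0314]
tcp_rot: [[0.986, -0.164, 0.009], [-0.164, -0.986, -0.003], [0.009, 0.002, -1.0]]
wrist_force: [-11.6, 2.9, 42.7]
width: -0.001
```

```bash
python3 -m inch '0 0 0 0 0 0 0;0 0 0 0 0 1 0;0 0 0 0 0 3 0;0 0 0 0 0 4 0;0 0 0 -1 5 4 0;0 0 0 -1 5 4 0;0 0 0 -1 5 0 0;0 0 0 -1 5 0 0;0 0 0 0 5 0 0;0 0 0 0 0 0 0'
python3 - <<'E'
from h import *
print(read_state()['wrist_force'])
u=np.array([.159,.987]);n=np.array([-.987,.159])
for k in('top','side'):
    t=cap(k);C=cloud(t);d=C[...,:2]-np.array([.5042,-.1777]);a=d@u;b=d@n
    m=(abs(b)<.045)&(C[...,2]>.03)&(C[...,2]<.3)&(abs(a)<.09);q=np.polyfit(a[m],C[m][:,2],1)
    print(k,m.sum(),'slope',q,'z pct',np.percentile(C[m][:,2],[2,50,98]),'S',np.median(cv2.cvtColor(t['color'],cv2.COLOR_BGR2HSV)[...,1][m]))
    for o in('pads_box','white_box','spray_can','mug','reservoir','wrench'):
        r=viewer.spot_point(o,t)[:1]; print(o,[C[int(x['at'][0]),int(x['at'][1])].round(3) for x in r])
E
```

```text
clock: 29.85
eef_pos: [0.4811, 0.1252, 0.185]
tcp_rot: [[0.985, -0.17, 0.019], [-0.17, -0.985, -0.002], [0.019, -0.001, -1.0]]
wrist_force: [-0.2, -0.2, 0.7]
width: -0.003
[-0.17940816 -0.24529973  0.69382938]
top 2669 slope [-0.00174686  0.05728831] z pct [0.05271902 0.05722343 0.06188268] S 19.0
pads_box [array([ 0.784, -0.042,  0.039])]
white_box [array([ 0.74 , -0.215,  0.049])]
spray_can [array([0.718, 0.269, 0.105])]
mug [array([0.75 , 0.131, 0.004])]
reservoir [array([ 0.365, -0.106,  0.089])]
wrench [array([0.718, 0.267, 0.104])]
side 999 slope [0.00076715 0.05548596] z pct [0.05190251 0.0555191  0.05883768] S 56.0
pads_box [array([ 0.769, -0.02 ,  0.036])]
white_box [array([0.497, 0.188, 0.436])]
spray_can [array([0.72 , 0.303, 0.038])]
mug [array([0.734, 0.151, 0.043])]
reservoir [array([ 0.352, -0.101,  0.025])]
wrench [array([0.36 , 0.12 , 0.007])]
```

The lid is flat (slope ≈ 0.002 rad, height 0.056), the robot is clear of everything and the bystanders are where they were. Handing in.

```bash
python3 -c "
from bench import env;print(env.job_done())"
```

```text
the job is handed in; nothing more can be done
None
```

The caliper is packed in the orange carton with the lid shut, and I handed the job in at about 30 s of the 72 s. No verdict was reported.

**What I did:** I lifted the caliper out of the cradle by its red body, set it flat on the mat and let go. I then took it by the arm, turned it about 65°, lowered it into the foam and pushed the lid shut from behind.

**Last checks:**
- **Caliper:** after I let go, the red body's top measured 44 mm above the bench (44 expected when home). Its centre was within about 1 mm of the home spot, and the arm end lay in its notch. This was checked before the lid closed; under the lid it can't be seen.
- **Lid:** it measured flat, sloping about 0.002 rad by the top camera and 0.001 by the side camera, at the height of a shut lid. The tab itself wasn't seen.
- **Bystanders:** the six measured within about 10 mm of their starting places in at least one camera. Two detections were wrong: the top camera put the wrench on the spray can, and the side camera found no white box. The other camera agreed in both cases. The yellow look-alikes were not measured again.
- **Robot:** it was clear of everything, with wrist force near zero.

**What disagreed:**
- **Fingertips:** they turned out to be about 23 mm behind the stated TCP. The first grip therefore held only the top few millimetres of the red body, and the first try at the arm closed in the air above it. I touched the arm's top with the shut fingers to confirm this and went about 2 cm deeper.
- **Forces:** the wrist force reached about 67 N as the caliper touched the foam floor, and 43 N as I pressed the lid shut. Both are below the 120 N wrist limit, though the lid press was above 40 N. It was made with the fingertips, and the 40 N limit is for the arm and gripper body.

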